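Reset a notched length stop and set a bearing block against it

TASK

Set the length stop on the sloping comb fixture: lift its black knob up the slope out of the middle notch, carry it along to the notch that the arrow-shaped clip on the panel points at, and drop it fully into that notch. Then stand the rectangular aluminium bearing block upright on the fixture's flat bed, its long side running along the bed, with its end face up against the right-hand side (seen from the robot) of the stop's steel blade. Leave the other parts on the bench where they are.

Things in the scene. Friction and masses are not known exactly. Their poses are not given: they have to be found in the camera images.
- fixture: Length-stop fixture, fixed. Origin: bench level, where the sloping panel meets the flat bed, mid-length; x up the slope, away from the robot; y along the fixture to the robot's left; z up. Base plate 380 mm along y; the bed is its top, 12 mm up, from x -110 to 0 mm. From x 0, 12 mm up, a green panel (125 mm deep, 300 mm wide) rises away from the robot at 28 degrees.
- comb_mid (a point): Middle notch of the steel comb on the panel, on the panel's face 55 mm up the slope. Comb 8 mm proud, five notches open up the slope, 13 mm wide, at fixture y -80, -40, 0, 40, 80 mm, between flat-topped teeth 27 mm wide (corners rounded 3 mm). Axes as the fixture's.
- lamp_mid (a point): Centre of a fixed lamp bar over the panel, 310 mm long along fixture y, 24 x 22 mm in section, held at y +-140 mm by 10 mm rods that rise from the base plate at x 122 mm. It blocks a gripper coming straight down on the knob: take the knob along its own axis, the hand leaning back towards the robot by about 28 degrees.
- knob_grip (a point): Centre of the stop's black knob: 16 mm wide along fixture y, 24 mm along the slope, 38 mm long at right angles to the panel (so 28 degrees from vertical, its top leaning to the robot). It stands on a 26 mm wide steel plate that begins 19 mm below this point along its axis; beside it is free room at that level. Axes as the fixture's.
- stop (a joint): Place of the stop along fixture y, m: 0 the middle notch (start, within 1.5 mm), + to the robot's left, range -0.085 to 0.085. Friction about 0.6 N when lifted. Knob and blade move with it without turning.
- stop_lift (a joint): Lift of the stop up the slope (parallel to the panel), m: 0 fully down in a notch, range 0 to 0.030. A 10 mm stem under the knob sits in the notch with 1.5 mm play each side; above 0.019 it is clear of the teeth (carry it at 0.022 to 0.028). A spring and its weight pull it down with about 3 to 5 N; let go over a tooth it stays on top at about 0.019.
- stop_face (a point): Middle of the right (-y) face of the stop's steel blade, 8 mm thick, across the bed: with the stop in a notch it spans fixture x -95 to -5 mm and 16 to 29 mm above the bench; this point is at fixture x -60 mm, 22.5 mm above the bench, 4 mm to the -y side of the knob's centre. Axes as the fixture's.
- clip: Steel arrow clip fixed on the panel below the comb, 34 mm wide, 8 mm proud, the only pointed one: it points up the slope at the wanted notch; its y in the fixture's frame is that notch's (-80, -40, 40 or 80 mm). Origin on the panel's face, 16 mm up the slope. The other three places have plain round studs 14 mm across.
- block_center (a point): Centre of the loose aluminium bearing block, 34 (x) x 50 (y, long side) x 50 mm (z, up), 0.16 to 0.32 kg, dark round bore through the broad faces (along x). Starts standing on the bench at one side of the fixture. On the bed its centre is 37 mm above the bench; touching the blade, 25 mm from its face. Gripped by the end faces in the upper half, fingers stay above the blade.
- block: The same bearing block; origin at the centre of its underside, 25 mm under its centre.
- spacer: Bystander: plain round aluminium spacer, 42 mm across, 50 mm tall, standing on the bench on the other side of the fixture. Origin under its centre.
- bolt: Bystander: steel bolt standing on its head on the left end of the bed, 24 mm across, 51 mm tall. Origin under its centre.
- flange: Bystander: steel grinder flange lying flat on the right, 64 mm across, 22 mm tall. Origin under its centre.
- spanner: Bystander: spanner 170 mm long lying on the left.
Mind the look-alikes: they are no part of the job. Leave any blue or orange look-alike of the block alone.

How it is judged:
By the outcome, as a careful person would: the job done as asked, in the order asked, and still so for the second after the job is handed in, with the robot touching nothing.
It also fails if it takes over 69 s, if anything falls off the work surface, if the arm or the gripper's body presses on something with over 40 N, if the wrist force passes 120 N, or if a joint passes its speed limit or range.

ROBOT

A 6-joint arm with a two-finger parallel gripper is mounted at the origin on the work surface. World frame = base frame: x ahead of the robot, y to its left, z up, the work surface at z = 0. Lengths are in m, angles in rad, forces in N, time in s.
With the tool pointing down it reaches from about 0.3 to 0.825 m from the base axis. Payload 5.4 kg.
Tool frame: the origin (TCP) lies midway between the tips of the shut fingers; the grasp point (between the pads) lies 19 mm behind it; z points along the fingers, y is the line along which they close (so a half turn about z gives the same grasp; the last joint's range is limited). The gripper opens to 92 mm and grips with 3 to 60 N. Pads are 20 mm wide; open, the fingers measure 128 mm over their backs; the gripper's body (75 mm by 189 mm) begins 69 mm behind the grasp point.
Start: joints at [0.9, 0.158, 1.597, -0, 1.386, -0.21], TCP at [0.256, 0.515, 0.215] pointing down, gripper open.
Joint ranges: [-2.91, 2.91], [-0.94, 2.29], [0.18, 2.7], [-1.29, 4.43], [0.17, 2.64], [-3, 3]. Speed limits (rad/s): [2.57, 2.57, 3.14, 3.14, 3.14, 3.14].

INTERFACE

Orientations are given as a rotation vector (axis times angle).
In Python, from workcell import r, viewer, workorder gives the robot as it stands. The module is installed in compiled form; this text tells all that it offers.
- The arm moves only by the tool step_arm, never from a script. Its argument "commands" is a list of rows, each an object with "linear": the shift along the tool's x, y, z in m, a list of three; "delta_rot": the turn, a rotation vector about the tool's x, y, z in degrees, a list of three. In form: [{"linear": [x, y, z], "delta_rot": [ax, ay, az]}, ...]. A call has 1 to 5 rows; each row shifts and turns the commanded pose from where the row before left it, along the tool's axes as they then stand; what a row does not reach is not made up. A row lasts 1/8 s, in which the tool goes at most 62.5 mm and 10.7 degrees, less where a joint would pass 70% of its speed; a pose out of reach is approached as far as the arm can. A call with a gripper value outside its range is refused whole. "fingers" is the gripper's target within -1 to 1 (fully open at 1, half-way at 0, shut at -1), set as the call begins (left out, the last holds). The fingers move at their own pace and stop on an object; "newtons" is the grip in N (left out, the last holds). Time passes only in rows, so rows that do not move let the fingers close. It gives the time, the measured TCP pose, the force, the opening and the grip force at its end, in the units of the state.
- r.get_obs(): the state, without advancing time (a new reading comes with each control period).
- viewer.get_image(name): name is "scene" or "top" or "wrist"; returns a dict with "img" (400x640x3 uint8, red, green, blue), "fx", "fy", "cx", "cy" (pixels), "view" (4x4, takes a point from world to camera coordinates); the wrist camera has in their place "hand_eye" (4x4, takes a point from camera to tool coordinates, whose origin is the TCP and whose axes are the flange's). Camera axes: x right, y up, looking along -z (the intrinsics and any distortion apply to the point x, -y, -z); pixel columns grow to the right and rows downward; lengths in m; the calibration is good to about 2 mm. A picture is of the moment at which its call begins: read the wrist's pose just before it. There is no depth.
- workorder.close_job(): hands the job in; it is judged then, once.
The state is a dict: "time_s": time; "joints": joint angles; "joint_vel": joint speeds; "tau": joint torques, N m; "tool_pos": TCP position; "tcp_rot": TCP orientation; "contact_force": force on the tool from outside, world axes, zero at the start; "wrist_torque": the same for the moment, N m; "grip_width": opening from 0.0 (shut) to 1.0 (fully open); "grip_force": force on a finger pad.
Only numpy, scipy, OpenCV 4.12 (cv2) and the standard library are available. Lean on these libraries where they do the work, as an engineer would, in place of code of your own. Each camera call takes 0.05 s, during which the arm holds its last target. There are 200 camera calls.

## Working session

There is one attempt and no reset: what is moved stays moved. The work goes in short steps, Python scripts to look and compute and a tool call to move; the robot and the scene stay as the last step left them, time stands still between calls to the robot, and variables do not carry over. Pictures are saved under pics/ and viewed, at most 10 in all, crops included, and the job is handed in when it is done.

Besides the shell and the picture viewer there is one more tool, called after "Request:" by a JSON object that holds its "name" and its "arguments". step_arm: Moves the arm, as the interface text tells. Its arguments: {"type":"object","properties":{"commands":{"type":"array","items":{"type":"object","properties":{"linear":{"type":"array","items":{"type":"number"}},"delta_rot":{"type":"array","items":{"type":"number"}}}}},"fingers":{"type":"number"},"newtons":{"type":"number"}},"required":["commands"]}

```bash
mkdir -p pics; python3 - <<'E'
from workcell import r, viewer
import cv2, pickle, numpy as np
np.set_printoptions(precision=4,suppress=True)
for n in("scene","top"):
    d=viewer.get_image(n); cv2.imwrite(f"pics/{n}0.png",d["img"][:,:,::-1]); pickle.dump(d,open(n+".pkl","wb"))
    print({k:(v if k!="img" else 0) for k,v in d.items()})
print(r.get_obs())
E
```

```text
{'img': 0, 'fx': 389.8825215643846, 'fy': 389.8825215643846, 'cx': 330.07539308602605, 'cy': 199.81236534137912, 'view': array([[-0.2464,  0.969 , -0.0181,  0.1624],
       [-0.6494, -0.1512,  0.7453,  0.2612],
       [ 0.7194,  0.1955,  0.6665, -1.4935],
       [ 0.    ,  0.    ,  0.    ,  1.    ]])}
{'img': 0, 'fx': 388.2840803458006, 'fy': 388.2840803458006, 'cx': 322.0947221480596, 'cy': 198.75050299508763, 'view': array([[-0.0285, -0.9992, -0.0283,  0.0157],
       [ 0.9908, -0.032 ,  0.1314, -0.5546],
       [-0.1321, -0.0243,  0.9909, -1.0262],
       [ 0.    ,  0.    ,  0.    ,  1.    ]])}
{'time_s': 0.1, 'joints': array([ 0.8999,  0.159 ,  1.5981,  0.    ,  1.3862, -0.2101]), 'joint_vel': array([ 0.0002, -0.0019, -0.0023,  0.0001,  0.0012, -0.0004]), 'tau': array([  0.001 , -38.6506, -32.296 ,   0.0703,   0.0339,  -0.    ]), 'tool_pos': array([0.2553, 0.5146, 0.2137]), 'tcp_rot': array([-0.7172, -3.0579,  0.0024]), 'contact_force': array([ 0.6479,  0.8192, -0.2897]), 'wrist_torque': array([-0.0248, -0.0202, -0.0092]), 'grip_force': 0.0, 'grip_width': 0.9977096847152714}
```

View pics/scene0.png

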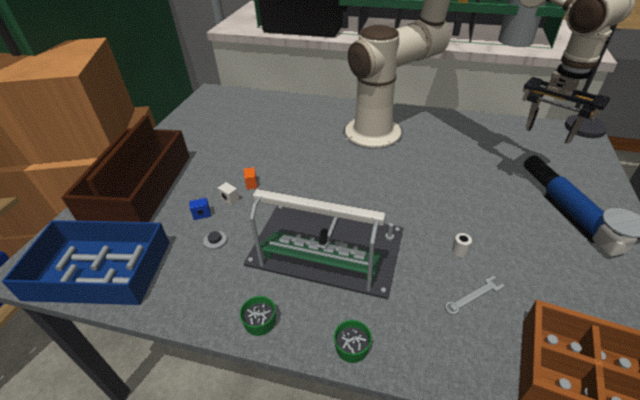

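View pics/top0.png

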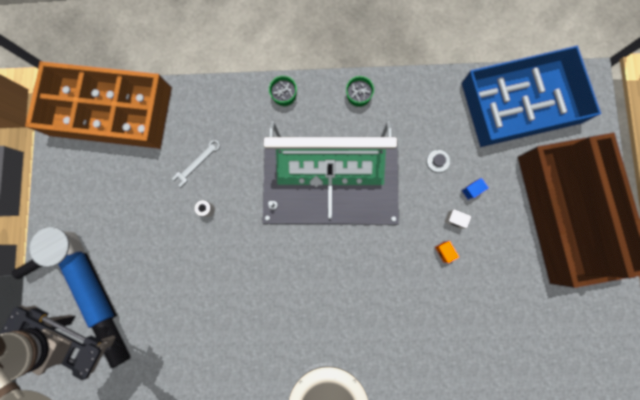

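Scene: the block candidates are silvery at (228,193), blue at (200,208) and orange at (250,178), and the round spacer is at (462,244). In the top view the same parts are silvery at (459,218), blue at (476,188), orange at (447,252) and the spacer at (203,208). The silvery one fits the description. The knob is at top (330,170). A close crop will check the block and the arrow.

```bash
cat > h.py <<'E'
import numpy as np, cv2, pickle
from scipy.spatial.transform import Rotation as R
np.set_printoptions(precision=4,suppress=True)
def cam(d,obs=None):
    if "view" in d: C=np.linalg.inv(d["view"])
    else:
        T=np.eye(4);T[:3,:3]=R.from_rotvec(obs["tcp_rot"]).as_matrix();T[:3,3]=obs["tool_pos"]; C=T@d["hand_eye"]
    return C
def ray(d,uv,C):
    v=np.array([(uv[0]-d["cx"])/d["fx"],-(uv[1]-d["cy"])/d["fy"],-1.]); return C[:3,3],C[:3,:3]@v
def onz(d,uv,z,C):
    o,v=ray(d,uv,C); return o+v*(z-o[2])/v[2]
def proj(d,p,C):
    q=np.linalg.inv(C)@np.append(p,1); return np.array([d["cx"]-d["fx"]*q[0]/q[2],d["cy"]+d["fy"]*q[1]/q[2]])
E
python3 - <<'E'
from h import *
d=pickle.load(open("top.pkl","rb"));im=d["img"][:,:,::-1]
s=pickle.load(open("scene.pkl","rb"));si=s["img"][:,:,::-1]
a=cv2.resize(im[130:235,255:485],None,fx=3.4,fy=3.4,interpolation=cv2.INTER_CUBIC)
b=cv2.resize(si[160:260,185:415],None,fx=2.2,fy=2.2,interpolation=cv2.INTER_CUBIC)
b=cv2.copyMakeBorder(b,0,0,0,a.shape[1]-b.shape[1],cv2.BORDER_CONSTANT)
cv2.imwrite("pics/crop1.png",np.vstack([a,b]))
C=cam(d)
for n,uv,z in[("plateFL",(263,224),.012),("plateFR",(398,224),.012),("screwL",(267.5,218),.012),("screwR",(394,218.5),.012),("knobtop",(330,169),.095),("bladeNear",(330,217),.029),("block",(459,217),.05),("arrow",(316,181),.02)]:
    print(n,onz(d,uv,z,C))
E
```

```text
plateFL [0.4924 0.1663 0.012 ]
plateFR [ 0.481  -0.2083  0.012 ]
screwL [0.5088 0.1535 0.012 ]
screwR [ 0.4966 -0.1981  0.012 ]
knobtop [ 0.6247 -0.0255  0.095 ]
bladeNear [ 0.5048 -0.0212  0.029 ]
block [ 0.4924 -0.3643  0.05  ]
arrow [0.6077 0.0148 0.02  ]
```

View pics/crop1.png

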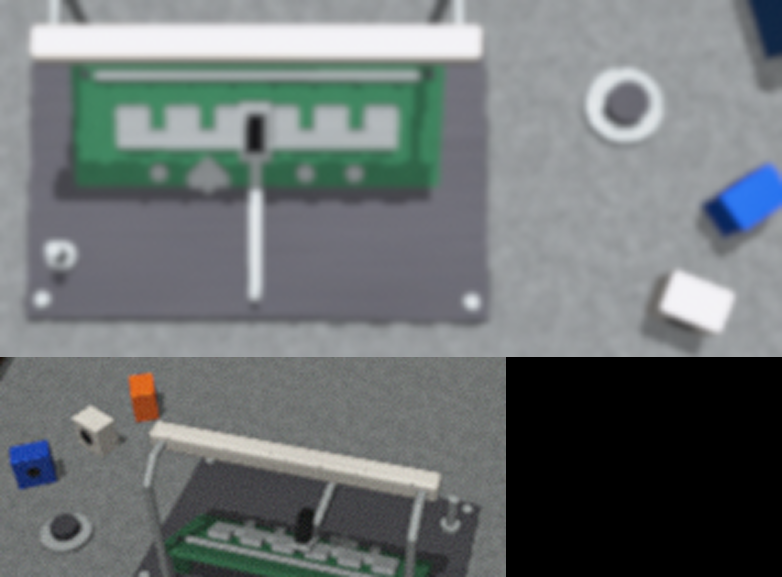

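The arrow clip is the pointed shape at crop (208,175). It is one pitch to the robot's left of the knob at (256,133), and plain studs sit at 158, 305 and 355, so the target is y = +40 mm. The silvery block at crop (698,300) has a dark bore in its broad face, which matches the bearing block. Next I'll triangulate the knob and block and plan the approach.

```bash
cat >> h.py <<'E'
def tri(rays):
    A=np.zeros((3,3));b=np.zeros(3)
    for o,v in rays:
        v=v/np.linalg.norm(v);P=np.eye(3)-np.outer(v,v);A+=P;b+=P@o
    p=np.linalg.solve(A,b); return p,[np.linalg.norm(np.cross(p-o,v/np.linalg.norm(v))) for o,v in rays]
def blob(img,box,f):
    u0,v0,u1,v1=box; m=f(img[v0:v1,u0:u1].astype(int)).astype(np.uint8)
    n,l,s,c=cv2.connectedComponentsWithStats(m); k=1+np.argmax(s[1:,4]); mm=np.zeros(img.shape[:2],np.uint8); mm[v0:v1,u0:u1]=l==k
    return c[k]+[u0,v0],s[k],mm
YAW=-.031
O=np.array([.597,-.0245,0])
def fix(): return R.from_euler("z",YAW).as_matrix()
def kR(): # tool orientation for knob
    c,s=np.cos(np.radians(28)),np.sin(np.radians(28))
    return fix()@np.array([[-c,0,s],[0,1,0],[-s,0,-c]])
def plan(p1,R1,obs,n):
    R0=R.from_rotvec(obs["tcp_rot"]);p0=obs["tool_pos"];d=(R0.inv()*R.from_matrix(R1)).as_rotvec()/n
    dp=(np.array(p1)-p0)/n; print("n",n,"mm/row",np.linalg.norm(dp)*1e3,"deg/row",np.degrees(np.linalg.norm(d)))
    for k in range(n):
        Rk=R0*R.from_rotvec(d*k); print({"linear":[round(float(x),4) for x in Rk.inv().apply(dp)],"delta_rot":[round(float(x),2) for x in np.degrees(d)]})
E
python3 - <<'E'
from h import *
from workcell import r
d=pickle.load(open("top.pkl","rb"));s=pickle.load(open("scene.pkl","rb"));Cd,Cs=cam(d),cam(s)
dark=lambda i:i.max(2)<45
a=blob(d["img"],(322,160,338,182),dark);b=blob(s["img"],(314,225,334,248),dark)
print(a[:2],b[:2]);k=tri([ray(d,a[0],Cd),ray(s,b[0],Cs)]);print("knob",k,"fixture",fix().T@(k[0]-O))
wh=lambda i:(i.min(2)>150)
a=blob(d["img"],(440,200,480,236),wh);print(a[:2])
q=cv2.boxPoints(cv2.minAreaRect(cv2.findNonZero(a[2])));print("blocktop",[onz(d,x,.05,Cd)[:2] for x in q],onz(d,a[0],.05,Cd))
# lamp
for u in (264,396): print("lamp",[onz(d,(u,142),z,Cd) for z in(.15,.2)])
c,sn=np.cos(np.radians(28)),np.sin(np.radians(28)); 
p=k[0]+fix()@np.array([-sn,0,c])*.15; print("target",p); plan(p,kR(),r.get_obs(),15)
E
```

```text
(array([329.5, 169. ]), array([ 7,  5,  2,  9, 18], dtype=int32)) (array([322.8911, 236.198 ]), array([  5,   4,   9,  15, 101], dtype=int32))
knob (array([ 0.6304, -0.0245,  0.0688]), [np.float64(0.00040817140007462776), np.float64(0.00040817140007458076)]) fixture [0.0334 0.001  0.0688]
(array([463.0801, 215.9717]), array([  0,   0,  40,  36, 849], dtype=int32))
blocktop [array([ 0.5395, -0.3173]), array([ 0.5362, -0.4206]), array([ 0.4432, -0.413 ]), array([ 0.4462, -0.3109])] [ 0.4948 -0.3752  0.05  ]
lamp [array([0.6876, 0.1373, 0.15  ]), array([0.6731, 0.1286, 0.2   ])]
lamp [array([ 0.6756, -0.1911,  0.15  ]), array([ 0.6617, -0.1824,  0.2   ])]
target [ 0.56   -0.0223  0.2012]
n 15 mm/row 41.16471755994547 deg/row 2.4769859073857767
{'linear': [-0.0341, -0.023, 0.0009], 'delta_rot': [-0.41, -1.84, -1.61]}
{'linear': [-0.0334, -0.024, 0.0018], 'delta_rot': [-0.41, -1.84, -1.61]}
{'linear': [-0.0327, -0.0249, 0.0027], 'delta_rot': [-0.41, -1.84, -1.61]}
{'linear': [-0.0318, -0.0259, 0.0035], 'delta_rot': [-0.41, -1.84, -1.61]}
{'linear': [-0.031, -0.0268, 0.0043], 'delta_rot': [-0.41, -1.84, -1.61]}
{'linear': [-0.0301, -0.0277, 0.0051], 'delta_rot': [-0.41, -1.84, -1.61]}
{'linear': [-0.0291, -0.0285, 0.0059], 'delta_rot': [-0.41, -1.84, -1.61]}
{'linear': [-0.0281, -0.0294, 0.0066], 'delta_rot': [-0.41, -1.84, -1.61]}
{'linear': [-0.027, -0.0302, 0.0073], 'delta_rot': [-0.41, -1.84, -1.61]}
{'linear': [-0.0259, -0.031, 0.0079], 'delta_rot': [-0.41, -1.84, -1.61]}
{'linear': [-0.0248, -0.0318, 0.0085], 'delta_rot': [-0.41, -1.84, -1.61]}
{'linear': [-0.0236, -0.0325, 0.009], 'delta_rot': [-0.41, -1.84, -1.61]}
{'linear': [-0.0224, -0.0332, 0.0095], 'delta_rot': [-0.41, -1.84, -1.61]}
{'linear': [-0.0211, -0.0339, 0.01], 'delta_rot': [-0.41, -1.84, -1.61]}
{'linear': [-0.0198, -0.0345, 0.0104], 'delta_rot': [-0.41, -1.84, -1.61]}
```

Request:
{"name": "step_arm", "arguments": {"commands": [{"linear": [-0.034,-0.023,0.001],"delta_rot": [-0.4,-1.8,-1.6]},{"linear": [-0.033,-0.024,0.002],"delta_rot": [-0.4,-1.8,-1.6]},{"linear": [-0.033,-0.025,0.003],"delta_rot": [-0.4,-1.8,-1.6]},{"linear": [-0.032,-0.026,0.003],"delta_rot": [-0.4,-1.8,-1.6]},{"linear": [-0.031,-0.027,0.004],"delta_rot": [-0.4,-1.8,-1.6]}], "fingers": 0.1}}

```text
time_s: 0.72
tool_pos: [0.3573, 0.3343, 0.2099]
tcp_rot: [0.474, 2.942, -0.004]
contact_force: [0.1, -0.1, -0.3]
grip_width: 0.552
grip_force: 0.0
```

Request:
{"name": "step_arm", "arguments": {"commands": [{"linear": [-0.03,-0.028,0.005],"delta_rot": [-0.4,-1.8,-1.6]},{"linear": [-0.029,-0.028,0.006],"delta_rot": [-0.4,-1.8,-1.6]},{"linear": [-0.028,-0.029,0.007],"delta_rot": [-0.4,-1.8,-1.6]},{"linear": [-0.027,-0.03,0.007],"delta_rot": [-0.4,-1.8,-1.6]},{"linear": [-0.026,-0.031,0.008],"delta_rot": [-0.4,-1.8,-1.6]}]}}

```text
time_s: 1.35
tool_pos: [0.4586, 0.1561, 0.2047]
tcp_rot: [0.251, 2.809, -0.006]
contact_force: [0.3, -0.1, -0.3]
grip_width: 0.552
grip_force: 0.0
```

Request:
{"name": "step_arm", "arguments": {"commands": [{"linear": [-0.025,-0.032,0.008],"delta_rot": [-0.4,-1.8,-1.6]},{"linear": [-0.024,-0.033,0.009],"delta_rot": [-0.4,-1.8,-1.6]},{"linear": [-0.022,-0.033,0.01],"delta_rot": [-0.4,-1.8,-1.6]},{"linear": [-0.021,-0.034,0.01],"delta_rot": [-0.4,-1.8,-1.6]},{"linear": [-0.02,-0.034,0.01],"delta_rot": [-0.4,-1.8,-1.6]}]}}

```text
time_s: 1.98
tool_pos: [0.5598, -0.0232, 0.1998]
tcp_rot: [0.044, 2.662, -0.008]
contact_force: [-0.0, -0.1, -0.5]
grip_width: 0.554
grip_force: 0.0
```

```bash
python3 - <<'E'
from h import *
from workcell import r,viewer
o=r.get_obs();d=viewer.get_image("wrist");pickle.dump((o,d),open("w1.pkl","wb"));cv2.imwrite("pics/w1.png",d["img"][:,:,::-1])
print(o["time_s"],o["tool_pos"],o["joints"],o["joint_vel"]);print({k:v for k,v in d.items() if k!="img"})
C=cam(d,o);k=np.array([.6304,-.0245,.0688]);print("knob px",proj(d,k,C))
s,c=np.sin(np.radians(28)),np.cos(np.radians(28))
plan(k+fix()@np.array([-s,0,c])*.15,kR(),o,2)
E
```

```text
1.975 [ 0.5598 -0.0232  0.1998] [-0.3416 -0.2428  2.0886  0.1912  0.8455 -1.9736] [-0.6607  0.3284 -0.1751  0.5651 -0.2712 -1.1899]
{'fx': 354.17770191550056, 'fy': 354.17770191550056, 'cx': 316.11057549744, 'cy': 196.94073485524075, 'hand_eye': array([[-0.0003,  0.9605,  0.2783,  0.0777],
       [ 1.    ,  0.0005, -0.0006, -0.0003],
       [-0.0007,  0.2783, -0.9605, -0.1699],
       [ 0.    ,  0.    ,  0.    ,  1.    ]])}
knob px [316.9664 184.0333]
n 2 mm/row 0.854772038851489 deg/row 0.27233394796400306
{'linear': [-0.0004, 0.0004, -0.0006], 'delta_rot': [0.04, -0.26, -0.07]}
{'linear': [-0.0004, 0.0004, -0.0006], 'delta_rot': [0.04, -0.26, -0.07]}
```

View pics/w1.png

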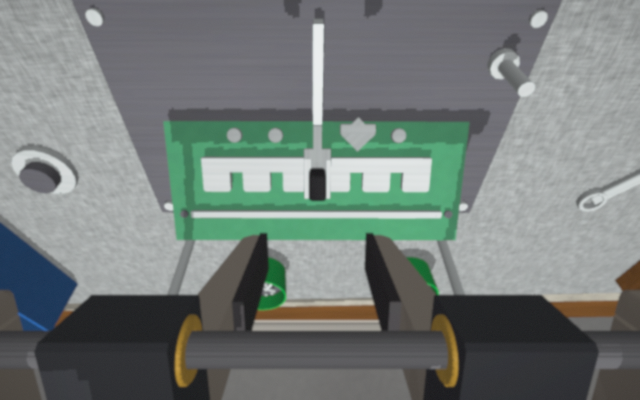

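The wrist view shows the knob at (317,184), exactly where it was projected. The arrow is at (358,133), on the +y side. The comb and panel edges run level, so the yaw is right. I'll check the lamp clearance and plan the descent.

```bash
python3 - <<'E'
from h import *
from workcell import r
d=pickle.load(open("top.pkl","rb"));s=pickle.load(open("scene.pkl","rb"));Cd,Cs=cam(d),cam(s)
for a,b in(((264,142),(383,215)),((396.5,142),(255,198))):
    p,e=tri([ray(d,a,Cd),ray(s,b,Cs)]);print("lamp end",p,e,"fixture",fix().T@(p-O), "tool rel knob",kR().T@(p-[.6304,-.0245,.0688]))
o,w=pickle.load(open("w1.pkl","rb"));C=cam(w,o)
a=blob(w["img"],(300,160,335,205),lambda i:i.max(2)<45);print(a[:2])
k,e=tri([ray(w,a[0],C),ray(d,(329.7,169),Cd),ray(s,(322.9,236.2),Cs)]);print("knob",k,e)
k=np.array([.6304,-.0245,.0688])
print(r.get_obs()["tool_pos"]);plan(k+kR()[:,2]*.013,kR(),r.get_obs(),8)
E
```

```text
lamp end [0.6691 0.1256 0.2139] [np.float64(0.000569122074830567), np.float64(0.0005691220748305995)] fixture [0.0674 0.1523 0.2139] tool rel knob [-0.0982  0.1512 -0.1122]
lamp end [ 0.6619 -0.1817  0.1957] [np.float64(0.0027245188527772394), np.float64(0.0027245188527773136)] fixture [ 0.0698 -0.1551  0.1957] tool rel knob [-0.0917 -0.1561 -0.095 ]
(array([315.3383, 181.0398]), array([ 11,  10,  13,  29, 201], dtype=int32))
knob [ 0.6295 -0.0253  0.0669] [np.float64(0.001129823562516188), np.float64(0.001308996029967519), np.float64(0.0005409288381541153)]
[ 0.5612 -0.027   0.1999]
n 8 mm/row 20.152236763008286 deg/row 0.05700357083778446
{'linear': [-0.0001, 0.0006, 0.0201], 'delta_rot': [-0.02, -0.05, -0.02]}
{'linear': [-0.0001, 0.0006, 0.0201], 'delta_rot': [-0.02, -0.05, -0.02]}
{'linear': [-0.0, 0.0006, 0.0201], 'delta_rot': [-0.02, -0.05, -0.02]}
{'linear': [-0.0, 0.0006, 0.0201], 'delta_rot': [-0.02, -0.05, -0.02]}
{'linear': [0.0, 0.0006, 0.0201], 'delta_rot': [-0.02, -0.05, -0.02]}
{'linear': [0.0, 0.0006, 0.0201], 'delta_rot': [-0.02, -0.05, -0.02]}
{'linear': [0.0, 0.0006, 0.0201], 'delta_rot': [-0.02, -0.05, -0.02]}
{'linear': [0.0001, 0.0006, 0.0201], 'delta_rot': [-0.02, -0.05, -0.02]}
```

Request:
{"name": "step_arm", "arguments": {"commands": [{"linear": [0,0.001,0.025],"delta_rot": [0,0,0]},{"linear": [0,0.001,0.025],"delta_rot": [0,0,0]},{"linear": [0,0.001,0.025],"delta_rot": [0,0,0]},{"linear": [0,0.001,0.025],"delta_rot": [0,0,0]},{"linear": [0,0,0],"delta_rot": [0,0,0]}]}}

```text
time_s: 2.65
tool_pos: [0.6043, -0.0185, 0.1089]
tcp_rot: [0.045, 2.667, -0.006]
contact_force: [0.3, -0.1, 0.9]
grip_width: 0.553
grip_force: 0.0
```

```bash
python3 - <<'E'
from h import *
from workcell import r,viewer
o=r.get_obs();d=viewer.get_image("wrist");C=cam(d,o);cv2.imwrite("pics/w2.png",d["img"][:,:,::-1])
k=np.array([.6302,-.0248,.0685]);print(o["tool_pos"],proj(d,k,C));plan(k+kR()[:,2]*.013,kR(),o,3)
E
```

```text
[ 0.6043 -0.0185  0.1089] [307.8528 225.3539]
n 3 mm/row 20.41889443272559 deg/row 0.2903088579318368
{'linear': [-0.0016, -0.0019, 0.0203], 'delta_rot': [0.05, -0.28, -0.06]}
{'linear': [-0.0015, -0.0019, 0.0203], 'delta_rot': [0.05, -0.28, -0.06]}
{'linear': [-0.0014, -0.0018, 0.0203], 'delta_rot': [0.05, -0.28, -0.06]}
```

View pics/w2.png

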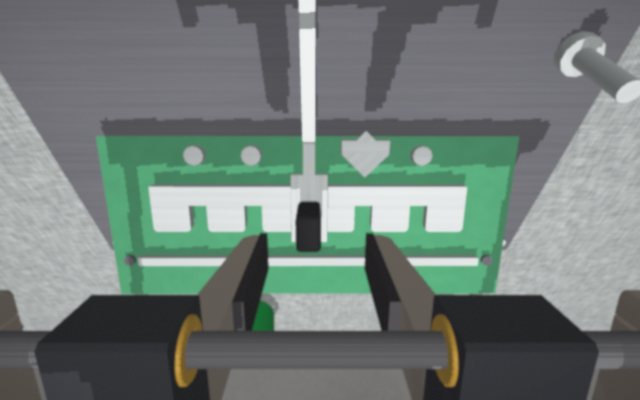

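The knob is at (308,226) and was predicted at (308,225). I'll go down and grip.

Request:
{"name": "step_arm", "arguments": {"commands": [{"linear": [-0.0015,-0.002,0.02],"delta_rot": [0,-0.3,0]},{"linear": [-0.0015,-0.002,0.02],"delta_rot": [0,-0.3,0]},{"linear": [-0.0015,-0.002,0.015],"delta_rot": [0,-0.3,0]},{"linear": [0,0,0.004],"delta_rot": [0,0,0]},{"linear": [0,0,0],"delta_rot": [0,0,0]}]}}

```text
time_s: 3.32
tool_pos: [0.6374, -0.0262, 0.0623]
tcp_rot: [0.044, 2.646, -0.008]
contact_force: [-0.0, -0.5, 1.1]
grip_width: 0.554
grip_force: 0.0
```

```bash
python3 - <<'E'
from h import *
from workcell import r
o=r.get_obs();print(o["tool_pos"],o["contact_force"])
k=np.array([.6302,-.0248,.0685]);plan(k+kR()[:,2]*.013,kR(),o,1)
E
```

```text
[ 0.6374 -0.0262  0.0623] [-0.037  -0.4691  1.1179]
n 1 mm/row 5.491670764136349 deg/row 0.43149131929672296
{'linear': [0.0035, 0.0012, 0.0041], 'delta_rot': [0.06, 0.4, -0.16]}
```

Request:
{"name": "step_arm", "arguments": {"commands": [{"linear": [0.003,0.001,0.003],"delta_rot": [0,0.4,0]},{"linear": [0,0,0],"delta_rot": [0,0,0]}]}}

```text
time_s: 3.58
tool_pos: [0.6359, -0.025, 0.0575]
tcp_rot: [0.044, 2.653, -0.008]
contact_force: [-0.4, -0.0, 0.4]
grip_width: 0.551
grip_force: 0.0
```

Request:
{"name": "step_arm", "arguments": {"commands": [{"linear": [0,0,0],"delta_rot": [0,0,0]},{"linear": [0,0,0],"delta_rot": [0,0,0]},{"linear": [0,0,0],"delta_rot": [0,0,0]},{"linear": [0,0,0],"delta_rot": [0,0,0]},{"linear": [0,0,0],"delta_rot": [0,0,0]}], "fingers": -1, "newtons": 30}}

```text
time_s: 4.2
tool_pos: [0.636, -0.0251, 0.0573]
tcp_rot: [0.045, 2.653, -0.008]
contact_force: [-0.1, -0.7, 0.7]
grip_width: 0.172
grip_force: 30.0
```

The grip is at 15.8 mm, so the knob is held. Now I'll lift it 25 mm up the slope (−tool x).

Request:
{"name": "step_arm", "arguments": {"commands": [{"linear": [-0.006,0,0],"delta_rot": [0,0,0]},{"linear": [-0.006,0,0],"delta_rot": [0,0,0]},{"linear": [-0.007,0,0],"delta_rot": [0,0,0]},{"linear": [-0.006,0,0],"delta_rot": [0,0,0]},{"linear": [0,0,0],"delta_rot": [0,0,0]}]}}

```text
time_s: 4.82
tool_pos: [0.6574, -0.0258, 0.0685]
tcp_rot: [0.044, 2.656, -0.007]
contact_force: [-7.7, -0.5, 3.8]
grip_width: 0.173
grip_force: 30.0
```

```bash
python3 - <<'E'
from h import *
from workcell import r
o=r.get_obs();p0=np.array([.636,-.0251,.0573]);print("moved in tool axes",kR().T@(o["tool_pos"]-p0),o["contact_force"])
plan(p0+kR()@np.array([-.025,.040,0]),kR(),o,1)
E
```

```text
moved in tool axes [-0.0242 -0.      0.0001] [-7.7168 -0.5228  3.8048]
n 1 mm/row 40.02278365839004 deg/row 0.24110499200808555
{'linear': [-0.0007, 0.04, -0.0001], 'delta_rot': [0.08, -0.17, -0.15]}
```

Request:
{"name": "step_arm", "arguments": {"commands": [{"linear": [0,0.01,0],"delta_rot": [0,0,0]},{"linear": [0,0.01,0],"delta_rot": [0,0,0]},{"linear": [0,0.01,0],"delta_rot": [0,0,0]},{"linear": [0,0.01,0],"delta_rot": [0,0,0]},{"linear": [0,0,0],"delta_rot": [0,0,0]}]}}

```text
time_s: 5.45
tool_pos: [0.658, 0.0151, 0.0681]
tcp_rot: [0.043, 2.657, -0.007]
contact_force: [-6.1, 1.1, 3.4]
grip_width: 0.173
grip_force: 30.0
```

```bash
python3 - <<'E'
from h import *
from workcell import r,viewer
o=r.get_obs();p0=np.array([.636,-.0251,.0573]);print("moved",kR().T@(o["tool_pos"]-p0),o["contact_force"])
d=viewer.get_image("wrist");pickle.dump((o,d),open("w3.pkl","wb"));cv2.imwrite("pics/w3.png",d["img"][:,:,::-1])
E
```

```text
moved [-0.0234  0.0409  0.0002] [-6.0626  1.1048  3.4378]
```

View pics/w3.png

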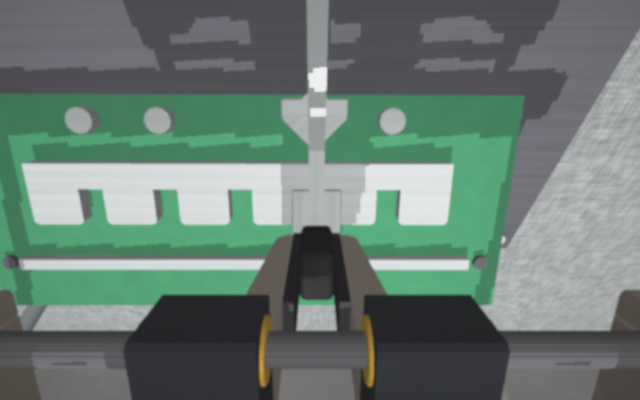

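The blade arm at column 317 sits about 1 mm left of the clip centre at column 314.5, and the stop is over the notch the arrow points at. I'll shift −1 mm and lower.

Request:
{"name": "step_arm", "arguments": {"commands": [{"linear": [0,-0.001,0],"delta_rot": [0,0,0]},{"linear": [0.006,0,0],"delta_rot": [0,0,0]},{"linear": [0.006,0,0],"delta_rot": [0,0,0]},{"linear": [0.006,0,0],"delta_rot": [0,0,0]},{"linear": [0,0,0],"delta_rot": [0,0,0]}]}}

```text
time_s: 6.12
tool_pos: [0.6423, 0.0138, 0.0598]
tcp_rot: [0.045, 2.655, -0.007]
contact_force: [-3.7, 0.5, 0.5]
grip_width: 0.171
grip_force: 30.0
```

```bash
python3 - <<'E'
from h import *
from workcell import r
o=r.get_obs();p0=np.array([.636,-.0251,.0573]);print("moved",kR().T@(o["tool_pos"]-p0),kR().T@o["contact_force"])
E
```

```text
moved [-0.0057  0.0391  0.0002] [ 3.0389  0.434  -2.2341]
```

Request:
{"name": "step_arm", "arguments": {"commands": [{"linear": [0.004,0,0],"delta_rot": [0,0,0]},{"linear": [0.003,0,0],"delta_rot": [0,0,0]},{"linear": [0,0,0],"delta_rot": [0,0,0]}]}}

```text
time_s: 6.5
tool_pos: [0.6374, 0.0137, 0.0574]
tcp_rot: [0.045, 2.653, -0.008]
contact_force: [1.6, 0.2, -2.6]
grip_width: 0.166
grip_force: 30.0
```

```bash
python3 - <<'E'
from h import *
from workcell import r
o=r.get_obs();p0=np.array([.636,-.0251,.0573]);print("moved",kR().T@(o["tool_pos"]-p0),kR().T@o["contact_force"])
E
```

```text
moved [-0.0002  0.0388  0.    ] [-0.191   0.256   2.9984]
```

It is seated: lift 0 and lateral 38.8 mm. I'll release, back out along the axis and head for the block.

Request:
{"name": "step_arm", "arguments": {"commands": [{"linear": [0,0,0],"delta_rot": [0,0,0]},{"linear": [0,0,0],"delta_rot": [0,0,0]},{"linear": [0,0,0],"delta_rot": [0,0,0]}], "fingers": 0.1}}

```text
time_s: 6.88
tool_pos: [0.6377, 0.0137, 0.0579]
tcp_rot: [0.045, 2.652, -0.008]
contact_force: [-0.7, -0.2, -0.3]
grip_width: 0.476
grip_force: 0.0
```

Request:
{"name": "step_arm", "arguments": {"commands": [{"linear": [0,0,-0.02],"delta_rot": [0,0,0]},{"linear": [0,0,-0.03],"delta_rot": [0,0,0]},{"linear": [0,0,-0.035],"delta_rot": [0,0,0]},{"linear": [0,0,-0.035],"delta_rot": [0,0,0]},{"linear": [0,0,-0.03],"delta_rot": [0,0,0]}]}}

```text
time_s: 7.5
tool_pos: [0.5668, 0.0158, 0.1915]
tcp_rot: [0.044, 2.652, -0.008]
contact_force: [0.6, 1.3, -0.2]
grip_width: 0.553
grip_force: 0.0
```

```bash
python3 - <<'E'
from h import *
from workcell import r
o=r.get_obs();print(o["joints"])
B=R.from_euler("z",-.4).as_matrix()@np.diag([-1.,1,-1]);plan([.48,-.36,.22],B,o,9)
E
```

```text
[-0.2437 -0.2185  2.0888  0.1403  0.7965 -1.8549]
n 9 mm/row 42.97527377964572 deg/row 3.877522840494219
{'linear': [0.0058, -0.042, -0.0068], 'delta_rot': [0.58, 3.08, 2.29]}
{'linear': [0.0044, -0.0423, -0.006], 'delta_rot': [0.58, 3.08, 2.29]}
{'linear': [0.003, -0.0425, -0.0054], 'delta_rot': [0.58, 3.08, 2.29]}
{'linear': [0.0016, -0.0427, -0.0049], 'delta_rot': [0.58, 3.08, 2.29]}
{'linear': [0.0002, -0.0428, -0.0044], 'delta_rot': [0.58, 3.08, 2.29]}
{'linear': [-0.0013, -0.0428, -0.004], 'delta_rot': [0.58, 3.08, 2.29]}
{'linear': [-0.0028, -0.0427, -0.0036], 'delta_rot': [0.58, 3.08, 2.29]}
{'linear': [-0.0043, -0.0426, -0.0034], 'delta_rot': [0.58, 3.08, 2.29]}
{'linear': [-0.0059, -0.0424, -0.0032], 'delta_rot': [0.58, 3.08, 2.29]}
```

Request:
{"name": "step_arm", "arguments": {"commands": [{"linear": [0.006,-0.042,-0.007],"delta_rot": [0.6,3.1,2.3]},{"linear": [0.004,-0.042,-0.006],"delta_rot": [0.6,3.1,2.3]},{"linear": [0.003,-0.042,-0.005],"delta_rot": [0.6,3.1,2.3]},{"linear": [0.002,-0.043,-0.005],"delta_rot": [0.6,3.1,2.3]},{"linear": [0,-0.043,-0.004],"delta_rot": [0.6,3.1,2.3]}], "fingers": 1}}

```text
time_s: 8.12
tool_pos: [0.5185, -0.1941, 0.2059]
tcp_rot: [0.354, 2.906, -0.006]
contact_force: [1.4, -0.7, 0.5]
grip_width: 0.998
grip_force: 0.0
```

Request:
{"name": "step_arm", "arguments": {"commands": [{"linear": [-0.001,-0.043,-0.004],"delta_rot": [0.6,3.1,2.3]},{"linear": [-0.003,-0.043,-0.004],"delta_rot": [0.6,3.1,2.3]},{"linear": [-0.004,-0.043,-0.003],"delta_rot": [0.6,3.1,2.3]},{"linear": [-0.006,-0.042,-0.003],"delta_rot": [0.6,3.1,2.3]},{"linear": [0,0,0],"delta_rot": [0,0,0]}]}}

```text
time_s: 8.75
tool_pos: [0.4792, -0.3626, 0.2177]
tcp_rot: [-0.632, -3.072, 0.004]
contact_force: [0.9, -0.3, 0.1]
grip_width: 0.997
grip_force: 0.0
```

```bash
python3 - <<'E'
from h import *
from workcell import r,viewer
o=r.get_obs();d=viewer.get_image("wrist");pickle.dump((o,d),open("w4.pkl","wb"));cv2.imwrite("pics/w4.png",d["img"][:,:,::-1])
print(o["tool_pos"],o["tcp_rot"],o["joints"]);print(proj(d,np.array([.4924,-.364,.05]),cam(d,o)))
E
```

```text
[ 0.4792 -0.3626  0.2177] [-0.6319 -3.0723  0.0038] [-0.8459  0.2255  1.5139 -0.005   1.4047 -2.0102]
[320.3198 190.3709]
```

View pics/w4.png

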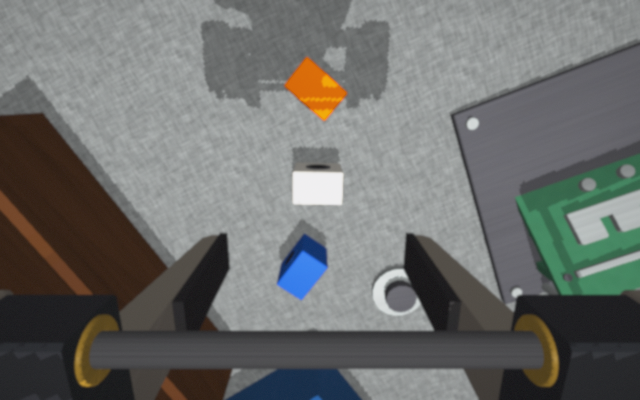

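The silvery block's top is at (317,188) and aligned with the tool. Orange (317,90) and blue (303,267) are the look-alikes, and the fingers clear both.

```bash
python3 - <<'E'
from h import *
from workcell import r
o,d=pickle.load(open("w4.pkl","rb"));C=cam(d,o)
a=blob(d["img"],(280,140,355,215),lambda i:i.min(2)>190)
q=np.array([onz(d,x,.05,C) for x in cv2.boxPoints(cv2.minAreaRect(cv2.findNonZero(a[2])))])
c=q.mean(0);e=[q[1]-q[0],q[2]-q[1]];print(a[:2],c,[np.linalg.norm(x) for x in e])
l=max(e,key=np.linalg.norm);l=l*np.sign(l[1]);psi=np.arctan2(-l[0],l[1]);print("yaw",np.degrees(psi))
o=r.get_obs();B=R.from_euler("z",psi).as_matrix()@np.diag([-1.,1,-1])
plan([c[0],c[1],.019],B,o,1);plan([c[0],c[1],.019],B,o,6)
E
```

```text
(array([317.1018, 188.0006]), array([  12,   32,   52,   34, 1670], dtype=int32)) [ 0.4892 -0.3659  0.05  ] [np.float64(0.0336365739139807), np.float64(0.049565370204849045)]
yaw -24.53871320793355
n 1 mm/row 198.91574461896275 deg/row 1.4246557900678116
{'linear': [-0.0119, -0.0006, 0.1986], 'delta_rot': [-0.13, -0.26, 1.4]}
n 6 mm/row 33.152624103160456 deg/row 0.23744263167796859
{'linear': [-0.002, -0.0001, 0.0331], 'delta_rot': [-0.02, -0.04, 0.23]}
{'linear': [-0.002, -0.0001, 0.0331], 'delta_rot': [-0.02, -0.04, 0.23]}
{'linear': [-0.0019, -0.0001, 0.0331], 'delta_rot': [-0.02, -0.04, 0.23]}
{'linear': [-0.0019, -0.0001, 0.0331], 'delta_rot': [-0.02, -0.04, 0.23]}
{'linear': [-0.0019, -0.0001, 0.0331], 'delta_rot': [-0.02, -0.04, 0.23]}
{'linear': [-0.0019, -0.0001, 0.0331], 'delta_rot': [-0.02, -0.04, 0.23]}
```

Request:
{"name": "step_arm", "arguments": {"commands": [{"linear": [-0.003,0,0.035],"delta_rot": [0,0,0.5]},{"linear": [-0.003,0,0.035],"delta_rot": [0,0,0.5]},{"linear": [-0.003,0,0.035],"delta_rot": [0,0,0.4]},{"linear": [-0.003,0,0.03],"delta_rot": [0,0,0]},{"linear": [0,0,0],"delta_rot": [0,0,0]}]}}

```text
time_s: 9.43
tool_pos: [0.4885, -0.3618, 0.0803]
tcp_rot: [-0.662, -3.061, -0.003]
contact_force: [-0.1, 0.3, 0.7]
grip_width: 0.997
grip_force: 0.0
```

```bash
python3 - <<'E'
from h import *
from workcell import r
o=r.get_obs();B=R.from_euler("z",np.radians(-24.5)).as_matrix()@np.diag([-1.,1,-1])
print(o["tool_pos"]);plan([.4892,-.3659,.026],B,o,3)
E
```

```text
[ 0.4885 -0.3618  0.0803]
n 3 mm/row 18.168535456383 deg/row 0.18811267175628507
{'linear': [-0.001, -0.0011, 0.0181], 'delta_rot': [-0.0, -0.18, 0.04]}
{'linear': [-0.0009, -0.0011, 0.0181], 'delta_rot': [-0.0, -0.18, 0.04]}
{'linear': [-0.0008, -0.0011, 0.0181], 'delta_rot': [-0.0, -0.18, 0.04]}
```

Request:
{"name": "step_arm", "arguments": {"commands": [{"linear": [-0.001,-0.001,0.018],"delta_rot": [0,-0.2,0]},{"linear": [-0.001,-0.001,0.018],"delta_rot": [0,-0.2,0]},{"linear": [-0.001,-0.001,0.018],"delta_rot": [0,-0.1,0]},{"linear": [0,0,0],"delta_rot": [0,0,0]}]}}

```text
time_s: 9.93
tool_pos: [0.4899, -0.3678, 0.0266]
tcp_rot: [0.666, 3.07, -0.002]
contact_force: [0.1, 0.8, -0.9]
grip_width: 1.001
grip_force: 0.0
```

Request:
{"name": "step_arm", "arguments": {"commands": [{"linear": [0,0,0],"delta_rot": [0,0,0]},{"linear": [0,0,0],"delta_rot": [0,0,0]},{"linear": [0,0,0],"delta_rot": [0,0,0]},{"linear": [0,0,0],"delta_rot": [0,0,0]},{"linear": [0,0,0],"delta_rot": [0,0,0]}], "fingers": -1, "newtons": 30}}

```text
time_s: 10.55
tool_pos: [0.4914, -0.3687, 0.0292]
tcp_rot: [0.665, 3.066, -0.005]
contact_force: [0.5, 1.3, 1.8]
grip_width: 0.54
grip_force: 30.0
```

The grip is at 49.7 mm, so the block is held. I'll lift it and plan the move to a staging point right of the blade.

Request:
{"name": "step_arm", "arguments": {"commands": [{"linear": [0,0,-0.02],"delta_rot": [0,0,0]},{"linear": [0,0,-0.025],"delta_rot": [0,0,0]},{"linear": [0,0,-0.025],"delta_rot": [0,0,0]},{"linear": [0,0,-0.02],"delta_rot": [0,0,0]},{"linear": [0,0,0],"delta_rot": [0,0,0]}]}}

```text
time_s: 11.18
tool_pos: [0.4918, -0.3697, 0.1213]
tcp_rot: [0.664, 3.064, -0.01]
contact_force: [0.3, -0.7, -2.8]
grip_width: 0.542
grip_force: 30.0
```

```bash
python3 - <<'E'
from h import *
from workcell import r
o=r.get_obs();ky=(fix().T@(np.array([.6374,.0137,.0574])-O))[1];print("ky",ky,o["tool_pos"],o["grip_width"],o["joints"])
t=O+fix()@np.array([-.060,ky-.029-.018,0]);print("staging",t)
B=fix()@np.diag([-1.,1,-1]);plan([t[0],t[1],.105],B,o,9)
E
```

```text
ky 0.03943384578679543 [ 0.4918 -0.3697  0.1213] 0.5419854480047657 [-0.8401  0.3366  1.5754 -0.0011  1.2204 -1.9835]
staging [ 0.5368 -0.0302  0.    ]
n 9 mm/row 38.09181611764084 deg/row 2.5220347039177082
{'linear': [0.0111, 0.0364, 0.0016], 'delta_rot': [-0.04, 0.04, -2.52]}
{'linear': [0.0095, 0.0369, 0.0016], 'delta_rot': [-0.04, 0.04, -2.52]}
{'linear': [0.0078, 0.0372, 0.0016], 'delta_rot': [-0.04, 0.04, -2.52]}
{'linear': [0.0062, 0.0375, 0.0017], 'delta_rot': [-0.04, 0.04, -2.52]}
{'linear': [0.0045, 0.0378, 0.0017], 'delta_rot': [-0.04, 0.04, -2.52]}
{'linear': [0.0029, 0.0379, 0.0017], 'delta_rot': [-0.04, 0.04, -2.52]}
{'linear': [0.0012, 0.038, 0.0017], 'delta_rot': [-0.04, 0.04, -2.52]}
{'linear': [-0.0005, 0.038, 0.0018], 'delta_rot': [-0.04, 0.04, -2.52]}
{'linear': [-0.0022, 0.038, 0.0018], 'delta_rot': [-0.04, 0.04, -2.52]}
```

Request:
{"name": "step_arm", "arguments": {"commands": [{"linear": [0.011,0.036,0.002],"delta_rot": [0,0,-2.5]},{"linear": [0.01,0.037,0.002],"delta_rot": [0,0,-2.5]},{"linear": [0.008,0.037,0.002],"delta_rot": [0,0,-2.5]},{"linear": [0.006,0.037,0.002],"delta_rot": [0,0,-2.5]},{"linear": [0.004,0.038,0.002],"delta_rot": [0,0,-2.5]}]}}

```text
time_s: 11.8
tool_pos: [0.515, -0.1791, 0.1068]
tcp_rot: [0.326, 3.124, -0.005]
contact_force: [0.5, 1.0, -2.8]
grip_width: 0.536
grip_force: 30.0
```

Request:
{"name": "step_arm", "arguments": {"commands": [{"linear": [0.003,0.038,0.002],"delta_rot": [0,0,-2.5]},{"linear": [0.001,0.038,0.002],"delta_rot": [0,0,-2.5]},{"linear": [0,0.038,0.002],"delta_rot": [0,0,-2.5]},{"linear": [-0.002,0.038,0.002],"delta_rot": [0,0,-2.6]},{"linear": [0,0,0],"delta_rot": [0,0,0]}]}}

```text
time_s: 12.42
tool_pos: [0.5345, -0.0274, 0.0981]
tcp_rot: [-0.046, -3.141, 0.005]
contact_force: [1.0, -1.1, -3.0]
grip_width: 0.541
grip_force: 30.0
```

```bash
python3 - <<'E'
from h import *
from workcell import r,viewer
o=r.get_obs();d=viewer.get_image("wrist");pickle.dump((o,d),open("w5.pkl","wb"));cv2.imwrite("pics/w5.png",d["img"][:,:,::-1])
ky=.0394;B=fix()@np.diag([-1.,1,-1]);t=O+fix()@np.array([-.060,ky-.047,0])
print(o["tool_pos"],o["grip_width"]);plan([t[0],t[1],.046],B,o,1)
for x in(-.09,-.02): print(proj(d,O+fix()@np.array([x,ky-.004,.029]),cam(d,o)),proj(d,O+fix()@np.array([x,ky+.004,.029]),cam(d,o)))
E
```

```text
[ 0.5345 -0.0274  0.0981] 0.5407009640360451
n 1 mm/row 52.19804539716004 deg/row 0.20840664452283494
{'linear': [-0.0024, -0.0026, 0.0521], 'delta_rot': [-0.18, -0.01, 0.11]}
[375.1288 170.2187] [386.7552 170.2459]
[370.5861 262.6529] [381.3523 262.683 ]
```

View pics/w5.png

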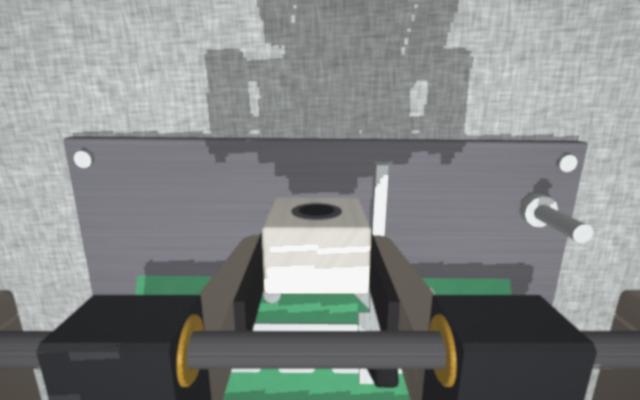

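The blade top spans columns 377–388 at row 170, against a prediction of 375–387. The block hangs to its right with its edge at column 370. I'll lower it to just above the bed, still clear of the blade.

Request:
{"name": "step_arm", "arguments": {"commands": [{"linear": [-0.001,-0.001,0.015],"delta_rot": [0,0,0.1]},{"linear": [-0.001,-0.001,0.018],"delta_rot": [0,0,0.1]},{"linear": [0,-0.001,0.015],"delta_rot": [0,0,0]},{"linear": [0,0,0.004],"delta_rot": [0,0,0]},{"linear": [0,0,0],"delta_rot": [0,0,0]}]}}

```text
time_s: 13.1
tool_pos: [0.5374, -0.0333, 0.0471]
tcp_rot: [0.057, 3.139, -0.006]
contact_force: [-0.3, -0.2, -1.0]
grip_width: 0.539
grip_force: 30.0
```

```bash
python3 - <<'E'
from h import *
from workcell import r
o=r.get_obs();print(o["tool_pos"],fix().T@(o["tool_pos"]-O),o["contact_force"],o["grip_width"])
B=fix()@np.diag([-1.,1,-1]);t=O+fix()@np.array([-.060,.0394-.034,0]);plan([t[0],t[1],.042],B,o,1)
o,d=pickle.load(open("w5.pkl","rb"));C=cam(d,o)
g=cv2.cvtColor(d["img"],cv2.COLOR_RGB2GRAY).astype(int);P=[]
for u in list(range(80,200,4))+list(range(480,570,4)):
    v=130+np.argmin(np.diff(cv2.GaussianBlur(g[:,u].astype(np.float32),(1,5),0).ravel()[128:152]))-1.5;P.append(onz(d,(u,v),.012,C)[:2])
P=np.array(P);f=np.polyfit(P[:,1],P[:,0],1);print("edge yaw deg",-np.degrees(np.arctan(f[0])),"x at y=-.02",np.polyval(f,-.02))
E
```

```text
[ 0.5374 -0.0333  0.0471] [-0.0593 -0.0106  0.0471] [-0.2823 -0.172  -0.9943] 0.5388434314233141
n 1 mm/row 16.83683444740519 deg/row 0.4054670402578332
{'linear': [0.0008, 0.016, 0.0051], 'delta_rot': [-0.23, 0.11, -0.31]}
edge yaw deg -1.906333830721194 x at y=-.02 0.4845280557429328
```

Request:
{"name": "step_arm", "arguments": {"commands": [{"linear": [0.0005,0.006,0.002],"delta_rot": [0,0,-0.2]},{"linear": [0,0.005,0.002],"delta_rot": [0,0,0]},{"linear": [0,0,0],"delta_rot": [0,0,0]},{"linear": [0,0,0],"delta_rot": [0,0,0]}]}}

```text
time_s: 13.6
tool_pos: [0.5377, -0.0221, 0.0437]
tcp_rot: [0.051, 3.138, -0.007]
contact_force: [0.2, 0.5, -2.2]
grip_width: 0.538
grip_force: 30.0
```

Request:
{"name": "step_arm", "arguments": {"commands": [{"linear": [0,0,0.001],"delta_rot": [0,0,0]},{"linear": [0,0,0.001],"delta_rot": [0,0,0]},{"linear": [0,0,0],"delta_rot": [0,0,0]}]}}

```text
time_s: 13.98
tool_pos: [0.5374, -0.0222, 0.0414]
tcp_rot: [0.052, 3.139, -0.007]
contact_force: [-0.9, 0.5, -2.6]
grip_width: 0.539
grip_force: 30.0
```

```bash
python3 - <<'E'
from h import *
from workcell import r
o=r.get_obs();print(o["tool_pos"],fix().T@(o["tool_pos"]-O),o["contact_force"],o["grip_width"],o["tcp_rot"])
B=fix()@np.diag([-1.,1,-1]);t=O+fix()@np.array([-.060,.0394-.029,0]);plan([t[0],t[1],.041],B,o,1)
E
```

```text
[ 0.5374 -0.0222  0.0414] [-0.0596  0.0004  0.0414] [-0.8825  0.5343 -2.5928] 0.5386365308785795 [ 0.0516  3.1388 -0.0065]
n 1 mm/row 9.97667745836349 deg/row 0.2946777716531849
{'linear': [0.0004, 0.01, 0.0003], 'delta_rot': [-0.24, 0.14, -0.11]}
```

Request:
{"name": "step_arm", "arguments": {"commands": [{"linear": [0,0.004,0],"delta_rot": [-0.2,0,0]},{"linear": [0,0.004,0],"delta_rot": [0,0,0]},{"linear": [0,0,0.0005],"delta_rot": [0,0,0]},{"linear": [0,0,0],"delta_rot": [0,0,0]}]}}

```text
time_s: 14.48
tool_pos: [0.538, -0.014, 0.0412]
tcp_rot: [0.051, 3.138, -0.001]
contact_force: [0.1, 1.4, -0.9]
grip_width: 0.539
grip_force: 30.0
```

Request:
{"name": "step_arm", "arguments": {"commands": [{"linear": [0,0.001,0.0005],"delta_rot": [0,0,0]},{"linear": [0,0,0],"delta_rot": [0,0,0]}]}}

```text
time_s: 14.72
tool_pos: [0.5381, -0.0139, 0.0412]
tcp_rot: [0.051, 3.138, -0.003]
contact_force: [-3.3, -2.5, 5.2]
grip_width: 0.54
grip_force: 30.0
```

Request:
{"name": "step_arm", "arguments": {"commands": [{"linear": [0,0.001,0.0005],"delta_rot": [0,0,0]},{"linear": [0,0,0],"delta_rot": [0,0,0]}]}}

```text
time_s: 14.98
tool_pos: [0.5384, -0.0136, 0.0412]
tcp_rot: [0.051, 3.138, -0.005]
contact_force: [-4.5, -4.6, 8.6]
grip_width: 0.543
grip_force: 30.0
```

The block is on the bed with z at +8.6 N. I'll ease off the down-force and push towards the blade.

Request:
{"name": "step_arm", "arguments": {"commands": [{"linear": [0,0,-0.001],"delta_rot": [0,0,0]},{"linear": [0,0.001,0],"delta_rot": [0,0,0]},{"linear": [0,0,0],"delta_rot": [0,0,0]}]}}

```text
time_s: 15.35
tool_pos: [0.5384, -0.0115, 0.0412]
tcp_rot: [0.051, 3.137, -0.002]
contact_force: [0.4, -2.7, 1.7]
grip_width: 0.541
grip_force: 30.0
```

Request:
{"name": "step_arm", "arguments": {"commands": [{"linear": [0,0.001,0],"delta_rot": [0,0,0]},{"linear": [0,0,0],"delta_rot": [0,0,0]}]}}

```text
time_s: 15.6
tool_pos: [0.5384, -0.0103, 0.0412]
tcp_rot: [0.051, 3.138, -0.002]
contact_force: [1.4, -2.5, 1.0]
grip_width: 0.545
grip_force: 30.0
```

```bash
python3 - <<'E'
from h import *
from workcell import r,viewer
o=r.get_obs();d=viewer.get_image("wrist");cv2.imwrite("pics/w6.png",cv2.resize(d["img"][130:330,220:460,::-1],None,fx=3,fy=3))
print(fix().T@(o["tool_pos"]-O),o["contact_force"],o["grip_width"])
E
```

```text
[-0.059   0.0124  0.0412] [ 1.3555 -2.5283  0.9539] 0.5450749825343985
```

View pics/w6.png

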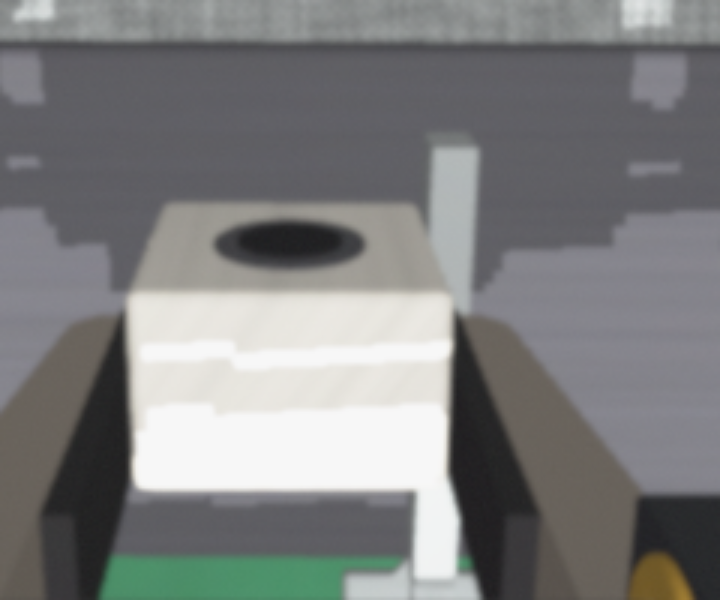

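The block's face at blade-top height is near column 425 against the blade edge at column 430 in the crop. That is a gap of about 1.4 mm, so I'll keep pushing in small steps until the force rises.

Request:
{"name": "step_arm", "arguments": {"commands": [{"linear": [0,0.001,0],"delta_rot": [0,0,0]},{"linear": [0,0,0],"delta_rot": [0,0,0]}]}}

```text
time_s: 15.9
tool_pos: [0.5382, -0.0092, 0.0412]
tcp_rot: [0.051, 3.138, -0.001]
contact_force: [0.2, -2.6, 1.9]
grip_width: 0.541
grip_force: 30.0
```

Request:
{"name": "step_arm", "arguments": {"commands": [{"linear": [0,0.001,0],"delta_rot": [0,0,0]},{"linear": [0,0,0],"delta_rot": [0,0,0]}]}}

```text
time_s: 16.15
tool_pos: [0.5382, -0.0089, 0.0412]
tcp_rot: [0.051, 3.138, -0.003]
contact_force: [1.2, -5.8, 1.8]
grip_width: 0.542
grip_force: 30.0
```

```bash
python3 - <<'E'
from h import *
from workcell import r,viewer
d=viewer.get_image("wrist");cv2.imwrite("pics/w7.png",cv2.resize(d["img"][130:330,220:460,::-1],None,fx=3,fy=3));pickle.dump(d,open("w7.pkl","wb"))
o=r.get_obs();print(fix().T@(o["tool_pos"]-O),o["contact_force"],o["grip_width"])
E
```

```text
[-0.0592  0.0138  0.0412] [ 0.0397 -5.6739  1.0637] 0.542262195044982
```

Contact: a 1 mm command gave 0.3 mm and the force rose to 5.7 N. I'll release and lift straight up.

Request:
{"name": "step_arm", "arguments": {"commands": [{"linear": [0,0,0],"delta_rot": [0,0,0]},{"linear": [0,0,0],"delta_rot": [0,0,0]},{"linear": [0,0,0],"delta_rot": [0,0,0]}], "fingers": 0.5}}

```text
time_s: 16.58
tool_pos: [0.5375, -0.0076, 0.0406]
tcp_rot: [0.051, 3.14, 0.0]
contact_force: [0.1, -0.1, -0.2]
grip_width: 0.75
grip_force: 0.0
```

Request:
{"name": "step_arm", "arguments": {"commands": [{"linear": [0,0,-0.01],"delta_rot": [0,0,0]},{"linear": [0,0,-0.025],"delta_rot": [0,0,0]},{"linear": [0,0,-0.03],"delta_rot": [0,0,0]},{"linear": [0,0,-0.03],"delta_rot": [0,0,0]},{"linear": [0,0,0],"delta_rot": [0,0,0]}]}}

```text
time_s: 17.2
tool_pos: [0.5399, -0.0085, 0.1393]
tcp_rot: [0.051, 3.132, -0.003]
contact_force: [-0.3, -0.1, -0.8]
grip_width: 0.751
grip_force: 0.0
```

```bash
python3 - <<'E'
from h import *
from workcell import r,viewer
o=r.get_obs();d=viewer.get_image("wrist");cv2.imwrite("pics/w8.png",cv2.resize(d["img"][110:310,220:460,::-1],None,fx=3,fy=3))
pickle.dump((o,d),open("w8.pkl","wb"));print(o["tool_pos"],o["contact_force"])
E
```

```text
[ 0.5399 -0.0085  0.1393] [-0.3065 -0.1444 -0.7937]
```

View pics/w8.png

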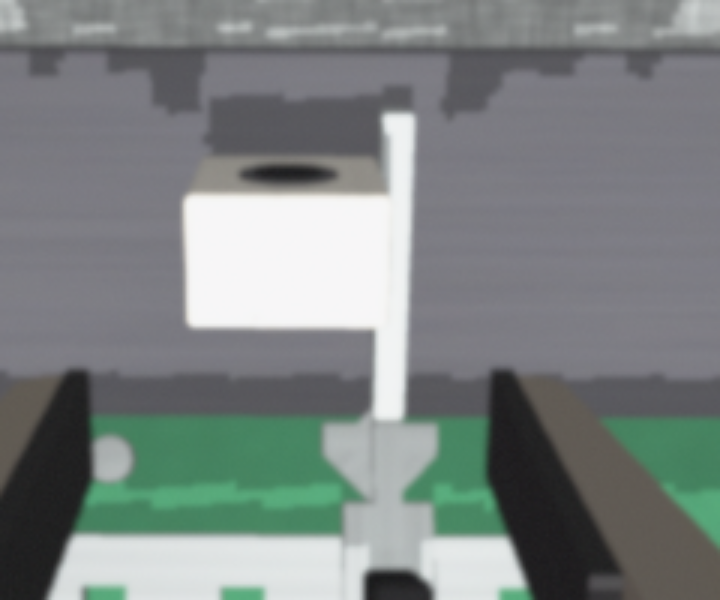

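The block stands on the bed flush against the blade's right side, and the blade is in line with the arrow. A quick numeric check of gap and angle follows.

```bash
python3 - <<'E'
from h import *
o,d=pickle.load(open("w8.pkl","rb"));C=cam(d,o)
P=lambda u,v,z:fix().T@(onz(d,(220+(u+.5)/3-.5,110+(v+.5)/3-.5),z,C)-O)
m=blob(d["img"],(279,172,350,222),lambda i:i.min(2)>215)
for n,u,v,z in[("NL",184,195,.062),("NR",389,195,.062),("FL",188,328,.062),("FR",379,328,.062),("blade near -y",385,120,.029),("near +y",415,120,.029),("far -y",373,412,.029),("far +y",405,412,.029)]: print(n,P(u,v,z))
print("clip",P(381,424,.028),P(322,424,.027),P(438,424,.027))
t=d["img"].min(2)
for v in (178,185,192,200,208,216): 
    row=t[v].astype(int); L=np.where(row[270:300]>190)[0]; print(v,L[:1]+270, row[345:358])
E
```

```text
NL [-0.0795 -0.0111  0.062 ]
NR [-0.0794  0.0377  0.062 ]
FL [-0.0458 -0.0111  0.062 ]
FR [-0.0457  0.0361  0.062 ]
blade near -y [-0.0921  0.0393  0.029 ]
near +y [-0.092   0.0472  0.029 ]
far -y [-0.0079  0.0379  0.029 ]
far +y [-0.0079  0.0471  0.029 ]
clip [-0.0037  0.0404  0.028 ] [-0.0032  0.0233  0.027 ] [-0.0032  0.057   0.027 ]
178 [281] [246 246 246 245 242 238 239 240 240 240 236 221 175]
185 [281] [246 246 246 245 240 237 239 240 240 240 236 216 164]
192 [282] [246 246 246 244 237 233 237 240 240 239 230 202 154]
200 [282] [246 246 246 244 239 236 239 240 240 237 224 180 140]
208 [282] [246 246 246 243 239 239 240 241 240 236 218 166 130]
216 [282] [246 246 245 241 238 240 241 241 239 231 204 153 127]
```

```bash
python3 -c "
from workcell import workorder
print(workorder.close_job())"
```

```text
the job is handed in; nothing more can be done
None
```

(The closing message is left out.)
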